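Roll the canister label-up and count it

ROBOT

A 6-joint arm with a two-finger parallel gripper is mounted at the origin on the work surface. World frame = base frame: x ahead of the robot, y to its left, z up, the work surface at z = 0. Lengths are in m, angles in degrees, forces in N, time in s.
With the tool pointing down it reaches from about 0.4 to 0.825 m from the base axis. Payload 7 kg.
Tool frame: the origin (TCP) lies on the centre line of the jaws, within the pads' length; the fingertips stand 19 mm ahead of it and the grasp point (between the pads) is the TCP (r.tips_ahead is the distance from the TCP to the fingertips, in m); z points along the fingers, y is the line along which they close (so a half turn about z gives the same grasp; the last joint's range is limited). The gripper opens to 88 mm and grips with 3 to 60 N. Pads are 19 mm wide; open, the fingers measure 130 mm over their backs; the gripper's body (78 mm by 193 mm) begins 47 mm behind the grasp point.
Start: joints at [-59.295, 20.546, 0.682, 0, -70.136, -16.507], TCP at [0.166, -0.654, 0.246] pointing down, gripper open.
Joint ranges: [-176.03, 176.03], [-82.01, 121.73], [-58.28, 71.71], [-173.87, 95.51], [-174.79, -0.11], [-173.66, 173.66]. Speed limits (degrees/s): [136.94, 136.94, 172.46, 180, 180, 180].

INTERFACE

Orientations are given as [roll, pitch, yaw] about the fixed x, y, z axes, in that order (R = Rz(yaw) Ry(pitch) Rx(roll)).
In Python, from plant import r, viewer, close_job gives the robot as it stands. The module is installed in compiled form; this text tells all that it offers.
- The arm moves only by the tool arm_command, never from a script. Its arguments are lists of equal length, an entry for each row: "travel": the shift along the world's x, y, z scaled (see below), a list of three; "delta_rot": the turn, a rotation vector about the world's x, y, z scaled (see below), a list of three. In form: {"travel": [[dx, dy, dz], ...], "delta_rot": [[rx, ry, rz], ...]}. A call has 1 to 20 rows; each row is the pose to reach, as a shift and turn from the pose commanded when the call began; what a row does not reach only later rows make up. The controller multiplies each number of a shift by 0.5 m and each number of a turn by 90 degrees. A row lasts 1/8 s, in which the tool goes at most 62.5 mm and 10.7 degrees, less where a joint would pass 70% of its speed; a pose out of reach is approached as far as the arm can. A call with a number of a shift or a turn outside -1 to 1 is refused whole. A call with a gripper value outside its range is refused whole. "grip" is the opening, from 0 (shut) to 1 (fully open), set as the call begins (left out, the last holds). The fingers move at their own pace and stop on an object; "newtons" is the grip in N (left out, the last holds). Time passes only in rows, so rows that repeat a pose let the fingers close. It gives the time, the measured TCP pose, the force, the opening and the grip force at its end, in the units of the state.
- r.get_state(): the state, without advancing time (a new reading comes with each control period).
- viewer.capture(name): name is "scene" or "top" or "wrist"; returns a dict with "img" (400x640x3 uint8, red, green, blue), "camera_matrix" (3x3 intrinsics, pixels), "R" (3x3) and "t" (3): a world point X has camera coordinates R X + t; the wrist camera has in their place "mount" (4x4, takes a point from camera to tool coordinates, whose origin is the TCP and whose axes are the flange's). Camera axes: x right, y down, z forward; pixel columns grow to the right and rows downward; lengths in m; the calibration is good to about 2 mm. The wrist camera is an equidistant fisheye: a pixel r from the principal point sees the ray r / f radians off the axis. A picture is of the moment at which its call begins: read the wrist's pose just before it. There is no depth.
- close_job(): hands the job in; it is judged then, once.
The state is a dict: "time_s": time; "joints": joint angles; "qd": joint speeds; "joint_torque": joint torques, N m; "tcp_pos": TCP position; "eef_rot": TCP orientation; "contact_force": force on the tool from outside, world axes, zero at the start; "moment": the same for the moment, N m; "gripper_width": finger opening in m; "gripper_force": force on a finger pad.
Only numpy, scipy, OpenCV 4.12 (cv2) and the standard library are available. Lean on these libraries where they do the work, as an engineer would, in place of code of your own. Each camera call takes 0.05 s, during which the arm holds its last target. There are 200 camera calls.

TASK

Roll the canister on its mat, without lifting it off or denting it, until the white label faces straight up for the hand scanner, and let it lie still there. Then count it: press the tally counter's red plunger fully down to its stop and let it spring back. Leave the other things on the table where they are.

Things in the scene. Friction and masses are not known exactly. Their poses are not given: they have to be found in the camera images.
- mat: Black rubber mat fixed to the table, 540 mm long (left-right), 200 mm deep, 6 mm thick, a thin yellow line across it 20 mm from each end. Origin: centre of its underside. Its x axis points straight UP, y along its length (to the robot's left), z level, across the mat towards the robot.
- canister: Closed smooth cardboard canister with blue ends, 100 mm diameter, 180 mm long, 0.3-0.65 kg, lying across the mat (too thick to grip). Origin: middle of its axis. z: the cylinder's axis, at first along the mat's z; x: from the axis to the label, as does a yellow stripe on each end face. It rolls 50 mm per radian and stays where it is left, give or take a few mm. Over 40 N dents it.
- label (a point): Middle of the green-edged white label on the canister's side, 50 mm from its axis (label 118 mm along the canister, 36 mm round it). Fingers pressed on the canister's crown with some 5 to 20 N and drawn sideways roll it under them with little slip; its centre travels half as far as the fingers.
- counter: Tally counter fixed to the table beyond one end of the mat, left or right: a dark block 75 x 60 mm, 34 mm high, with a round steel collar on top and the red plunger over its middle. Origin: centre of its underside, z up.
- plunger_top (a point): Centre of the top face of the tally counter's red plunger cap (34 mm in diameter), 66 mm above the table when up.
- plunger (a joint): How far the plunger is pressed, in m: 0 up, 0.012 at its stop. The spring needs 2.7 N to start and 9 N to reach the stop, and returns it.
- tape_gun: Red tape dispenser with an amber roll, 100 mm long, 30 mm wide, 94 mm high, standing beyond the other end of the mat. Bystander. Origin: centre of its underside.
- clipboard: Green clipboard with paper and a steel clip, 220 x 160 mm, 14 mm high, lying beyond the mat. Bystander. Origin: centre of its underside.
- cutter: White box cutter, 150 mm long, 14 mm high, lying between the robot and the mat. Bystander. Origin: centre of its underside.
- marker: Black and blue marker pen, 140 mm long, 18 mm thick, lying between the robot and the mat. Bystander. Origin: centre of its underside.
- scanner: Black hand scanner, 150 mm long, 30 mm high, lying beyond the mat. Bystander. Origin: underside, in its handle.
- packs: Stack of four blister packs on blue and green cards, 150 x 120 mm, 88 mm high, beyond the mat on the right. Bystander. Origin: centre of its underside.
There are look-alikes about, which are no part of the job. Of the things that look like the canister, the smaller one is meant.

How it is judged (in metres and radians):
On the way, in this order (a step that is already met when the one before it is completed fails the run):
1. the label faces up (within 0.2 rad), the canister lying still on the mat and not touched (angle between canister's own x axis and vertical below 0.2 rad and linear speed of canister below 0.01 m/s and angular speed of canister below 0.15 rad/s and contact force between the fingers and canister below 0.2 N), for 0.3 s.
2. the plunger is pressed to its stop (over 11 mm) while the label still faces up (value of joint plunger above 0.011 m and angle between canister's own x axis and vertical below 0.2 rad), for 0.1 s.
At the end, for the whole second after the job is handed in: The canister lies still on the mat (centre within 265 mm of the mat's middle along it and 70 mm across it, neither raised nor dropped off the edge), its label facing up within 0.2 rad (11 degrees), and the plunger has sprung back up (under 2 mm) (angle between canister's own x axis and vertical below 0.2 rad and linear speed of canister below 0.01 m/s and x of canister in the frame of mat between 0.053 and 0.06 m and y of canister in the frame of mat between -0.265 and 0.265 m and z of canister in the frame of mat between -0.07 and 0.07 m and value of joint plunger below 0.002 m); the robot touches nothing.
It fails at once if the canister is lifted off the mat (15 mm) (x of canister in the frame of mat above 0.071 m).
It fails at once if the canister is dented (pressed with more than 40 N) (contact force between the arm and canister above 40 N).
It fails at once if the canister is tipped onto its end (angle between canister's own z axis and vertical below 1.2 rad).
It fails at once if a bystander is moved by more than 20 mm (distance of any of tape_gun, clipboard, cutter, marker, scanner, packs from where it was at the start of the episode above 0.02 m).
It also fails if it takes over 67 s, if anything falls off the work surface, if the arm or the gripper's body presses on something with over 40 N, if the wrist force passes 120 N, or if a joint passes its speed limit or range.

## Working session

There is one attempt and no reset: what is moved stays moved. The work goes in short steps, Python scripts to look and compute and a tool call to move; the robot and the scene stay as the last step left them, time stands still between calls to the robot, and variables do not carry over. Pictures are saved under pics/ and viewed, at most 10 in all, crops included, and the job is handed in when it is done.

Besides the shell and the picture viewer there is one more tool, called after ">>>" as a command line: name --argument value ..., lists and objects as JSON in quotes. arm_command: Moves the arm, as the interface text tells. Shifts and turns lie within -1 to 1; 1 stands for 0.5 m of shift or 90 degrees of turn. Its arguments: {"type":"object","properties":{"travel":{"type":"array"},"delta_rot":{"type":"array"},"grip":{"type":"number"},"newtons":{"type":"number"}},"required":["travel","delta_rot"]}

```bash
mkdir -p pics; cat > h.py <<'E'
import numpy as np, cv2, pickle
from plant import r, viewer, close_job
def cap(n,f):
    d=viewer.capture(n); cv2.imwrite(f'pics/{f}.png',d['img'][:,:,::-1]); pickle.dump(d,open(f'pics/{f}.pkl','wb')); return d
def ray(d,u,v):
    K=np.array(d['camera_matrix']);R=np.array(d['R']);t=np.array(d['t'])
    return -R.T@t, R.T@np.linalg.solve(K,[u,v,1])
def at(d,u,v,z):
    c,k=ray(d,u,v); return c+k*(z-c[2])/k[2]
def tri(*o):
    A=np.zeros((3,3));b=np.zeros(3)
    for d,u,v in o:
        c,k=ray(d,u,v);k/=np.linalg.norm(k);P=np.eye(3)-np.outer(k,k);A+=P;b+=P@c
    return np.linalg.solve(A,b)
E
python3 - <<'E'
from h import *
for n in('scene','top'):
    d=cap(n,n+'0'); print(n,np.round(d['camera_matrix'],1).tolist(),np.round(d['R'],3).tolist(),np.round(d['t'],3))
s=r.get_state();print(s)
E
```

```text
scene [[379.8, 0.0, 325.4], [0.0, 379.8, 196.0], [0.0, 0.0, 1.0]] [[-0.121, 0.992, 0.017], [0.535, 0.079, -0.841], [-0.836, -0.093, -0.54]] [ 0.02  -0.221  1.492]
top [[430.6, 0.0, 316.2], [0.0, 430.6, 203.3], [0.0, 0.0, 1.0]] [[-0.005, -1.0, -0.007], [-0.988, 0.006, -0.153], [0.153, 0.006, -0.988]] [0.036 0.538 1.536]
{'time_s': 0.1, 'joints': array([-5.92973303e+01,  2.05900816e+01,  6.39007708e-01, -1.60420245e-02,
       -7.01367361e+01, -1.65073910e+01]), 'qd': array([-0.10310714, -0.07951291,  0.05653977,  0.02576676,  0.04661697,
       -0.09765327]), 'joint_torque': array([-2.25610340e-03, -5.84161985e+01,  2.93750292e+01,  7.01553404e+00,
        1.01717180e-02, -7.00911687e-05]), 'tcp_pos': array([ 0.16540035, -0.65400021,  0.24469053]), 'eef_rot': array([ 1.79911524e+02, -1.04927172e-02, -1.65810176e+02]), 'contact_force': array([-0.88638792, -0.3931064 ,  0.26124197]), 'moment': array([0.0306679 , 0.00154068, 0.02320998]), 'gripper_force': 0.0, 'gripper_width': 0.0875705375130776}
```

View pics/scene0.png

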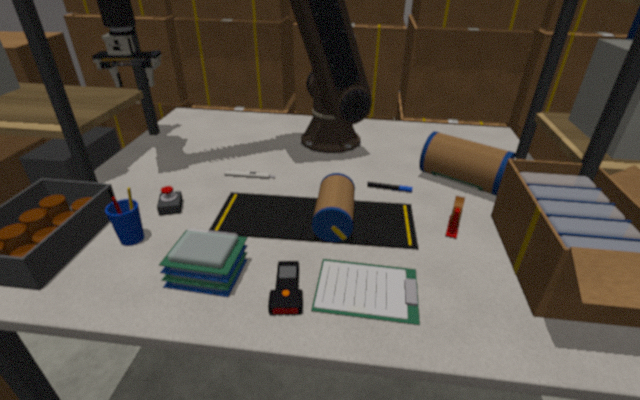

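View pics/top0.png

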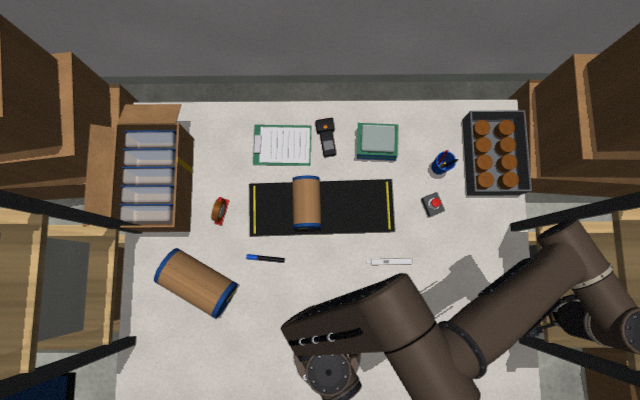

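Candidates in view: the canister could be the small one on the mat (scene 335,207; top 307,202) or the big one (scene 465,160; top 196,283). I choose the small one. The counter is at scene (169,201) and top (433,204), and the similar-looking pen pot is at top (443,161). Next is a close crop to check the choice and read the stripe.

```bash
python3 - <<'E'
import cv2,numpy as np
s=cv2.imread('pics/scene0.png');t=cv2.imread('pics/top0.png')
a=cv2.resize(s[165:250,305:365],None,fx=6,fy=6,interpolation=cv2.INTER_CUBIC)
b=cv2.resize(t[165:240,285:330],None,fx=6,fy=6,interpolation=cv2.INTER_CUBIC)
o=np.zeros((510,640,3),np.uint8);o[:,:360]=a;o[:450,370:640]=b
cv2.imwrite('pics/c1.png',o)
a=cv2.resize(s[180:220,150:190],None,fx=8,fy=8,interpolation=cv2.INTER_CUBIC)
b=cv2.resize(t[180:225,410:455],None,fx=8,fy=8,interpolation=cv2.INTER_CUBIC)
o=np.zeros((360,700,3),np.uint8);o[:320,:320]=a;o[:,330:690]=b
cv2.imwrite('pics/c2.png',o)
E
```

```text
(no output)
```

View pics/c1.png

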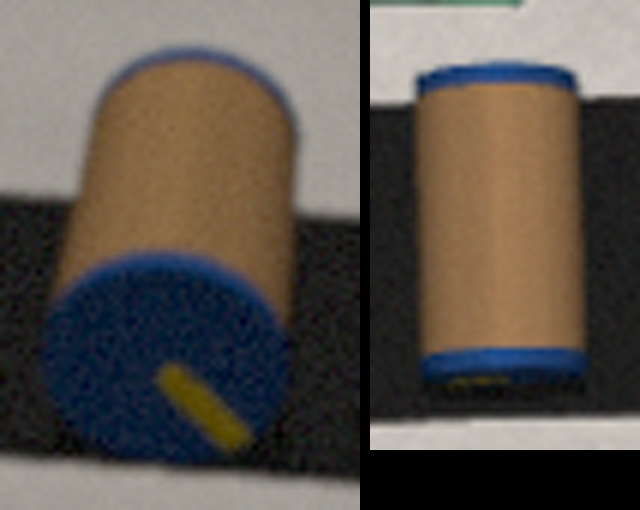

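View pics/c2.png

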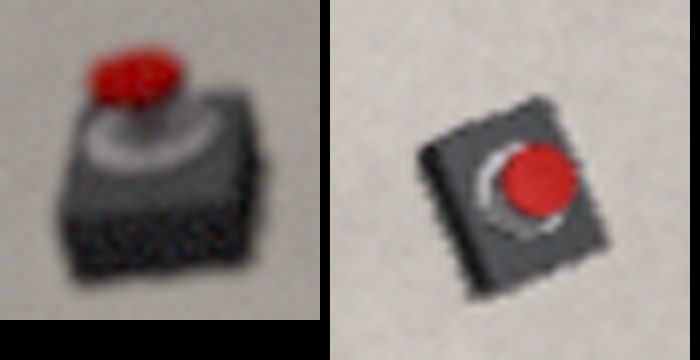

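```bash
cat > m.py <<'E'
from h import *
from scipy.optimize import least_squares
S=pickle.load(open('pics/scene0.pkl','rb'));T=pickle.load(open('pics/top0.pkl','rb'))
q=lambda u,v,f,x,y:((u+.5)/f-.5+x,(v+.5)/f-.5+y)
a=lambda u,v:q(u,v,6,305,165)
P=tri((S,*q(137,68,8,150,180)),(T,*q(540-330,180,8,410,180)));print('plunger',P)
for n,p in dict(Lt=(254,186),Lb=(255,234),Rt=(387,181),Rb=(391,230),TL=(250,183),TR=(393,180),BL=(250,236),BR=(394.5,233)).items(): print(n,at(T,*p,.006)[:2].round(4))
m=at(T,250,183,.006)+at(T,393,180,.006)+at(T,250,236,.006)+at(T,394.5,233,.006);print('matc',m/4)
e=at(T,393,180,.006)-at(T,250,183,.006);e2=at(T,394.5,233,.006)-at(T,250,236,.006)
yaw=np.arctan2(e[0]+e2[0],-e[1]-e2[1])  # mat dir -y
ly=np.array([-np.sin(yaw),np.cos(yaw),0]);ax=np.array([np.cos(yaw),np.sin(yaw),0]);print('yaw',np.degrees(yaw))
def pl(x,u,v):
    c,k=ray(S,*a(u,v)); p0=np.array([x,0,0]); s=((p0-c)@ax)/(k@ax); p=c+s*k; return p@ly,p[2]
E_=[(42,355),(292,355),(165,253),(75,283),(255,280),(60,405),(275,410),(170,462)]
f=lambda p:[np.hypot(*(np.array(pl(p[0],*e))-p[1:]))-.05 for e in E_]
o=least_squares(f,[.7,0,.056]);print('far face',o.x,o.fun.round(4))
i=np.array(pl(o.x[0],172,375));j=np.array(pl(o.x[0],238,440));print(i-o.x[1:],j-o.x[1:])
for w in (j-i,j-o.x[1:]): print('angle of stripe from up toward +y',np.degrees(np.arctan2(w[0],w[1])))
b=lambda u,v:q(u-370,v,6,285,165)
for u,v in((416,230),(582,230),(416,85),(577,85),(422,365),(586,365)): print(at(T,*b(u,v),.056).round(4))
print(at(T,*b(497,62),.106),at(T,*b(503,352),.106))
E
python3 m.py
```

```text
plunger [ 0.53598483 -0.3967324   0.06690777]
Lt [0.6118 0.2675]
Lb [0.4304 0.2607]
Rt [ 0.6276 -0.2346]
Rb [ 0.4422 -0.2437]
TL [0.6234 0.2828]
TR [ 0.6313 -0.2573]
BL [0.4231 0.2791]
BR [ 0.431  -0.2563]
matc [0.52719609 0.01208501 0.006     ]
yaw 0.8407104416929023
far face [1.37011496 0.08034315 0.58490311] [0. 0. 0. 0. 0. 0. 0. 0.]
[0.03585268 0.03485091] [0.03585268 0.03485091]
angle of stripe from up toward +y 0.0
angle of stripe from up toward +y 45.81174626943468
[0.5384 0.1197 0.056 ]
[0.5377 0.0193 0.056 ]
[0.628 0.12  0.056]
[0.6273 0.0217 0.056 ]
[0.4563 0.1159 0.056 ]
[0.4557 0.0174 0.056 ]
[0.63083099 0.06900684 0.106     ] [0.45845861 0.06581878 0.106     ]
```

```bash
sed -i "s/^o=least.*/o=least_squares(lambda p:[np.hypot(*(np.array(pl(.630,*e))-p[:2]))-p[2] for e in E_],[.07,.056,.05]);print(o.x,o.fun.round(4));o.x=np.array([.630,*o.x[:2]])/" m.py; python3 m.py | sed -n '/yaw/,/angle/p;/angle/p'
```

```text
yaw 0.8407104416929023
[0.06352236 0.06191138 0.05185511] [-0.0006 -0.001   0.0001 -0.0009  0.0022  0.0001 -0.0018  0.0018]
[ 0.00229608 -0.00796296] [ 0.0306276  -0.03896569]
angle of stripe from up toward +y 137.57769622670114
angle of stripe from up toward +y 137.57769622670114
angle of stripe from up toward +y 141.8321352036744
```

The crop shows the small canister (top crown at 307,202). Its yellow stripe on the far end runs from about (334,227) to (345,238) in the scene image. That puts the label about 138–142° from up, on the +y side and low, so the canister must roll about 120 mm toward −y. I will push it from its +y side with both open fingers spread along its axis, tilted 20° so they bear below its equator.

>>> arm_command --travel '[[0.4,0.84,0],[0.4,0.84,0],[0.4,0.84,0],[0.4,0.84,0],[0.4,0.84,0],[0.4,0.84,0],[0.4,0.84,0],[0.4,0.84,0],[0.4,0.84,0]]' --delta_rot '[[0,0,0.42],[0,0,0.42],[0,0,0.42],[0,0,0.42],[0,0,0.42],[0,0,0.42],[0,0,0.42],[0,0,0.42],[0,0,0.42]]' --grip 1

```text
time_s: 1.23
tcp_pos: [0.3661, -0.2327, 0.2456]
eef_rot: [-180.0, 0.0, -127.8]
contact_force: [0.7, 0.1, -0.1]
gripper_width: 0.0877
gripper_force: 0.0
```

>>> arm_command --travel '[[0.36,0.85,0],[0.36,0.85,0],[0.36,0.85,0],[0.36,0.85,0],[0.36,0.85,0],[0.36,0.85,0],[0.36,0.85,0],[0.36,0.85,0],[0.36,0.85,0]]' --delta_rot '[[0,0,0.43],[0,0,0.43],[0,0,0.43],[0,0,0.43],[0,0,0.43],[0,0,0.43],[0,0,0.43],[0,0,0.43],[0,0,0.43]]'

```text
time_s: 2.35
tcp_pos: [0.5459, 0.1911, 0.2444]
eef_rot: [179.9, -0.1, -89.3]
contact_force: [-0.3, -0.2, -0.1]
gripper_width: 0.0879
gripper_force: 0.0
```

>>> arm_command --travel '[[0,0,0],[0,0,0],[0,0,-0.4],[0,0,-0.4],[0,0,-0.4],[0,0,-0.4],[0,0,-0.4],[0,0,-0.4]]' --delta_rot '[[-0.22,0,0],[-0.22,0,0],[-0.22,0,0],[-0.22,0,0],[-0.22,0,0],[-0.22,0,0],[-0.22,0,0],[-0.22,0,0]]'

```text
time_s: 3.35
tcp_pos: [0.547, 0.1914, 0.0481]
eef_rot: [179.9, -19.7, -89.3]
contact_force: [-0.3, -0.8, 0.4]
gripper_width: 0.0876
gripper_force: 0.0
```

```bash
python3 -c "
from h import *
print(r.get_state()['tcp_pos']);cap('scene','s1')
s=cv2.imread('pics/s1.png')[140:270,220:440];cv2.imwrite('pics/s1c.png',cv2.resize(s,None,fx=3,fy=3))"
```

```text
[0.54696348 0.19144559 0.04810328]
```

View pics/s1c.png

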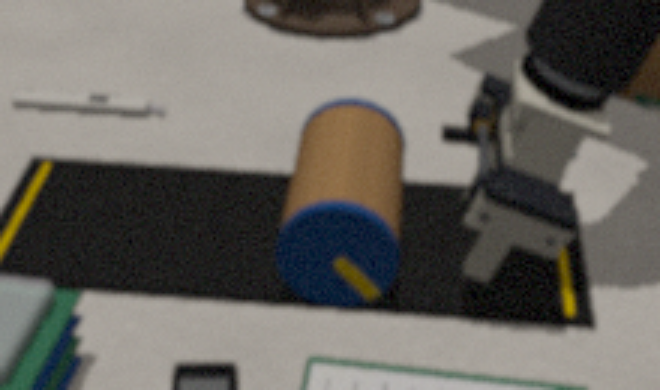

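The tilt is the right way, and the fingertips lead low toward the canister. Approaching, then pushing slowly.

>>> arm_command --travel '[[0,-0.03,-0.006],[0,-0.06,-0.006],[0,-0.08,-0.006],[0,-0.1,-0.006],[0,-0.11,-0.006],[0,-0.12,-0.006],[0,-0.13,-0.006],[0,-0.138,-0.006],[0,-0.144,-0.006],[0,-0.15,-0.006],[0,-0.156,-0.006]]' --delta_rot '[[0,0,0],[0,0,0],[0,0,0],[0,0,0],[0,0,0],[0,0,0],[0,0,0],[0,0,0],[0,0,0],[0,0,0],[0,0,0]]'

```text
time_s: 4.78
tcp_pos: [0.5456, 0.1125, 0.0426]
eef_rot: [179.8, -19.8, -89.3]
contact_force: [0.1, 0.2, -0.1]
gripper_width: 0.0875
gripper_force: 0.0
```

```bash
python3 -c "
from h import *
print(r.get_state()['tcp_pos']);a=cap('scene','s2')['img'];b=cap('top','t2')['img']
o=np.zeros((450,780,3),np.uint8);o[:425,:390]=cv2.resize(a[165:250,300:378],None,fx=5,fy=5,interpolation=2);o[:,400:775]=cv2.resize(b[160:250,265:340],None,fx=5,fy=5,interpolation=2)
cv2.imwrite('pics/c3.png',o[:,:,::-1])"
```

```text
[0.54555732 0.11248551 0.04255937]
```

View pics/c3.png

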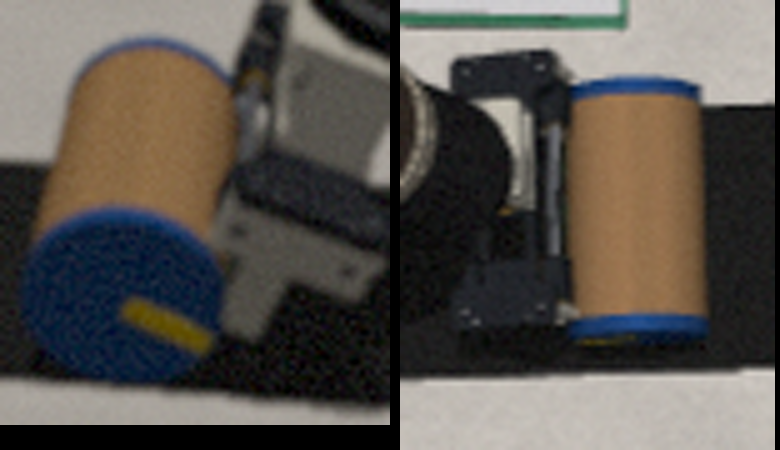

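The canister is rolling properly: the stripe has turned about 15–20° with the push. Continuing most of the way, slowing at the end.

>>> arm_command --travel '[[0,-0.01,0],[0,-0.02,0],[0,-0.032,0],[0,-0.044,0],[0,-0.056,0],[0,-0.068,0],[0,-0.08,0],[0,-0.092,0],[0,-0.104,0],[0,-0.116,0],[0,-0.128,0],[0,-0.138,0],[0,-0.148,0],[0,-0.156,0],[0,-0.164,0],[0,-0.172,0],[0,-0.178,0],[0,-0.184,0],[0,-0.188,0],[0,-0.19,0]]' --delta_rot '[[0,0,0],[0,0,0],[0,0,0],[0,0,0],[0,0,0],[0,0,0],[0,0,0],[0,0,0],[0,0,0],[0,0,0],[0,0,0],[0,0,0],[0,0,0],[0,0,0],[0,0,0],[0,0,0],[0,0,0],[0,0,0],[0,0,0],[0,0,0]]'

```text
time_s: 7.38
tcp_pos: [0.5455, 0.0175, 0.0426]
eef_rot: [179.7, -19.8, -89.3]
contact_force: [0.1, 0.0, 0.1]
gripper_width: 0.0879
gripper_force: 0.0
```

```bash
python3 -c "
from h import *
print(r.get_state()['tcp_pos']);a=cap('scene','s3')['img'];b=cap('top','t3')['img']
o=np.zeros((450,780,3),np.uint8);o[:425,:390]=cv2.resize(a[165:250,245:323],None,fx=5,fy=5,interpolation=2);o[:,400:775]=cv2.resize(b[160:250,295:370],None,fx=5,fy=5,interpolation=2)
cv2.imwrite('pics/c4.png',o[:,:,::-1])"
```

```text
[0.54551248 0.01750715 0.04255301]
```

View pics/c4.png

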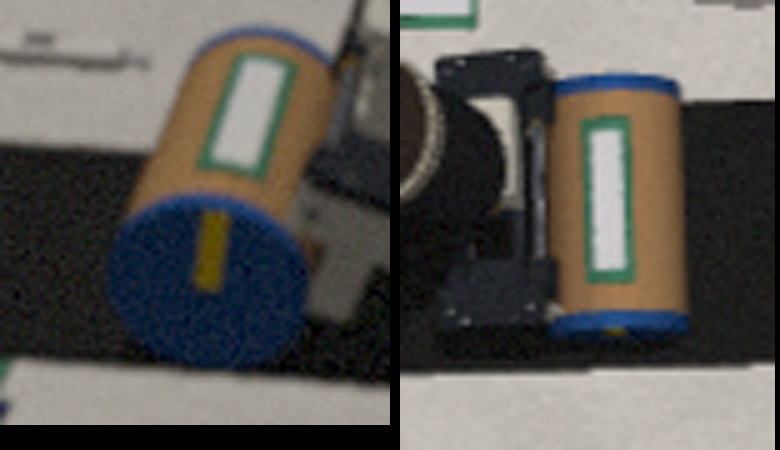

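```bash
cat > ang.py <<'E'
from h import *
from scipy.optimize import least_squares
d=pickle.load(open('pics/t3.pkl','rb'));s=pickle.load(open('pics/s3.pkl','rb'))
b=lambda u,v:((u-399.5)/5-.5+295,(v+.5)/5-.5+160)
g=lambda u,v:((u+.5)/5-.5+245,(v+.5)/5-.5+165)
K=np.array(d['camera_matrix'])
def pr(d,X):
    x=np.array(d['camera_matrix'])@(np.array(d['R'])@X+np.array(d['t']));return x[:2]/x[2]
cor={(1,1):(583,120),(1,-1):(631,118),(-1,-1):(633,282),(-1,1):(587,284)}
cs={(1,1):(294,58),(1,-1):(243,52),(-1,-1):(202,163),(-1,1):(258,176)}  # scene: far(+x) end is near camera -> swapped below
def pt(p,sx,sy):
    x0,y0,yaw,th=p;t=th+sy*.36;ax=np.array([np.cos(yaw),np.sin(yaw),0]);l=np.array([-np.sin(yaw),np.cos(yaw),0])
    return np.array([x0,y0,.056])+ax*sx*.059+.05*(l*np.sin(t)+np.array([0,0,np.cos(t)]))
def f(p,use):
    o=[]
    if 't' in use:
        for k,v in cor.items():o+=list(pr(d,pt(p,*k))-b(*v))
    if 's' in use:
        for (sx,sy),v in cs.items():o+=list(pr(s,pt(p,-sx,sy))-g(*v))
    return o
for u in('t','s','ts'):
    q=least_squares(f,[.54,-.04,0,.2],args=(u,));print(u,q.x[:2].round(4),np.degrees(q.x[2:]).round(2),np.sqrt(np.mean(q.fun**2)).round(2))
E
python3 ang.py
```

```text
t [ 0.542  -0.0546] [ 0.19 20.18] 0.16
s [ 0.5329 -0.0432] [0.91 6.4 ] 0.95
ts [ 0.5386 -0.0404] [0.7  3.54] 1.0
```

```bash
cat >> ang.py <<'E'
for u,v in((683,200),(680,100),(686,300),(552,90)): print(at(d,*b(u,v),.056).round(4))
for y in(-.046,-.043,-.040,-.037):
    q=[np.degrees(least_squares(lambda p:f([p[0],y,p[1],p[2]],u),[.54,0,.2]).x[2]).round(1) for u in('t','s','ts')];print(y,q)
# stripe on the far face, plane x=.63
def pl(u,v):
    c,k=ray(s,*g(u,v));n=np.array([1,.0147,0]);p=c+k*((.63-c[0]-.0147*c[1])/(k@n));return p[1:]
i,j=pl(207,290),pl(216,212);print(i,j,np.degrees(np.arctan2(j[0]-i[0],j[1]-i[1])),pl(107,280),pl(309,280))
E
python3 ang.py|tail -9
```

```text
[ 0.5492 -0.0944  0.056 ]
[ 0.6233 -0.0936  0.056 ]
[ 0.4761 -0.0953  0.056 ]
[0.6315 0.     0.056 ]
-0.046 [np.float64(9.4), np.float64(9.5), np.float64(9.8)]
-0.043 [np.float64(5.7), np.float64(6.2), np.float64(6.4)]
-0.04 [np.float64(2.0), np.float64(2.8), np.float64(3.1)]
-0.037 [np.float64(-1.7), np.float64(-0.5), np.float64(-0.3)]
[-0.04216665  0.05633413] [-0.03590526  0.10354531] 7.554780824656582 [-0.09238412  0.05767374] [0.00881814 0.06731624]
```

Both estimates, label edges and stripe, put the label about 7–8° short (+y side). I will push about 7 mm more, then back off and look again.

>>> arm_command --travel '[[0,-0.003,0],[0,-0.006,0],[0,-0.009,0],[0,-0.012,0],[0,-0.014,0],[0,-0.015,0],[0,-0.015,0],[0,0,0],[0,0.04,0],[0,0.1,0],[0,0.16,0],[0,0.16,0],[0,0.16,0]]' --delta_rot '[[0,0,0],[0,0,0],[0,0,0],[0,0,0],[0,0,0],[0,0,0],[0,0,0],[0,0,0],[0,0,0],[0,0,0],[0,0,0],[0,0,0],[0,0,0]]'

```text
time_s: 9.1
tcp_pos: [0.5453, 0.0983, 0.0424]
eef_rot: [179.7, -19.8, -89.2]
contact_force: [0.6, 0.0, 0.5]
gripper_width: 0.0873
gripper_force: 0.0
```

```bash
python3 -c "
from h import *
print(r.get_state()['tcp_pos']);a=cap('scene','s4')['img'];b=cap('top','t4')['img']
o=np.zeros((540,800,3),np.uint8);o[:510,:396]=cv2.resize(a[165:250,242:308],None,fx=6,fy=6,interpolation=2);o[:,400:790]=cv2.resize(b[160:250,300:365],None,fx=6,fy=6,interpolation=2)
cv2.imwrite('pics/c5.png',o[:,:,::-1])"
```

```text
[0.54525817 0.09832131 0.04237746]
```

View pics/c5.png

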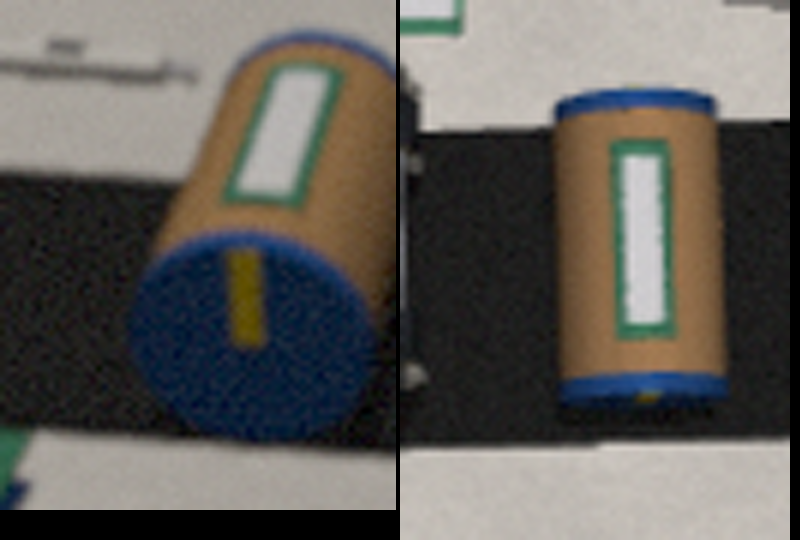

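The label now faces up within about 2–3° by label centring (top crop, label 613–672 on a can spanning 559–722) and by the stripe being near vertical. Step 1 holds. Next: raise, straighten and shut the gripper, then go over to the counter.

>>> arm_command --travel '[[0,0.02,0.1],[0,0.02,0.2],[0,0.02,0.3],[0,0.02,0.4],[0,0.02,0.4],[0,0.02,0.4],[0,0.02,0.4]]' --delta_rot '[[0,0,0],[0,0,0],[0,0,0],[0.22,0,0],[0.22,0,0],[0.22,0,0],[0.22,0,0]]' --grip 0 --newtons 10

```text
time_s: 10.07
tcp_pos: [0.5452, 0.1066, 0.2422]
eef_rot: [180.0, -0.1, -89.4]
contact_force: [-0.4, -0.3, 0.2]
gripper_width: 0.0231
gripper_force: 0.0
```

>>> arm_command --travel '[[-0.02,-1,0],[-0.02,-1,0],[-0.02,-1,0],[-0.02,-1,0],[-0.02,-1,0],[-0.02,-1,0],[-0.02,-1,0],[-0.02,-1,0],[-0.02,-1,0],[-0.02,-1,0],[-0.02,-1,0]]' --delta_rot '[[0,0,0],[0,0,0],[0,0,0],[0,0,0],[0,0,0],[0,0,0],[0,0,0],[0,0,0],[0,0,0],[0,0,0],[0,0,0]]'

```text
time_s: 11.45
tcp_pos: [0.5358, -0.391, 0.2421]
eef_rot: [179.9, 0.0, -89.2]
contact_force: [0.7, -0.1, 0.4]
gripper_width: 0.0006
gripper_force: 0.0
```

>>> arm_command --travel '[[0,-0.012,-0.1],[0,-0.012,-0.2],[0,-0.012,-0.26],[0,-0.012,-0.29],[0,-0.012,-0.3],[0,-0.012,-0.3],[0,-0.012,-0.3]]' --delta_rot '[[0,0,0],[0,0,0],[0,0,0],[0,0,0],[0,0,0],[0,0,0],[0,0,0]]'

```text
time_s: 12.32
tcp_pos: [0.5363, -0.3986, 0.094]
eef_rot: [-179.9, -0.1, -89.3]
contact_force: [-0.0, -0.1, -0.5]
gripper_width: 0.0007
gripper_force: 0.0
```

```bash
python3 -c "
from h import *
s=r.get_state();print(s['tcp_pos'],s['contact_force']);a=cap('scene','s5')['img'];b=cap('top','t5')['img']
o=np.zeros((400,800,3),np.uint8);o[:400,:400]=cv2.resize(a[160:220,140:200],(400,400),interpolation=2);o[:,400:]=cv2.resize(b[150:250,280:380],(400,400),interpolation=2)
cv2.imwrite('pics/c6.png',o[:,:,::-1])"
```

```text
[ 0.53629115 -0.39863144  0.0940183 ] [-0.0338574  -0.08487411 -0.46514982]
```

View pics/c6.png

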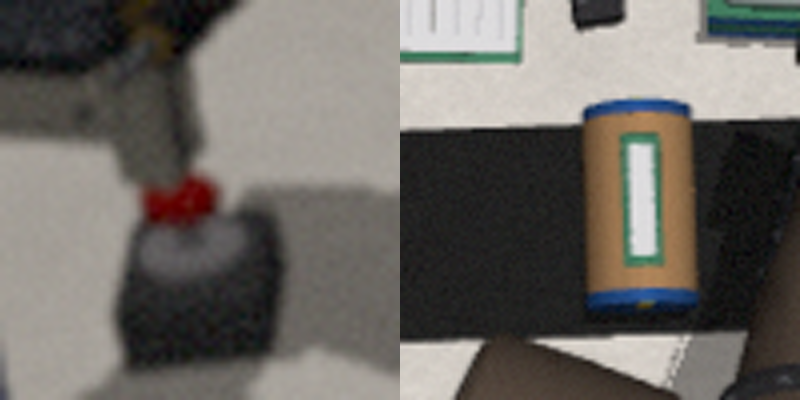

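```bash
python3 -c "
from h import *
d=pickle.load(open('pics/s5.pkl','rb'))
def pr(X):
    x=np.array(d['camera_matrix'])@(np.array(d['R'])@X+np.array(d['t']));return ((x[:2]/x[2]-[140,160]+.5)*400/60-.5).round(0)
for X in((.557,-.408,.075),(.557,-.389,.075),(.515,-.408,.075),(.515,-.389,.075),(.536,-.397,.066),(.536,-.414,.066),(.536,-.380,.066)):print(X,pr(np.array(X)))
i=d['img'].astype(int);m=(i[...,0]>110)&(i[...,1]<60)&(i[...,2]<60);m[:160]=0;m[220:]=0;m[:,:140]=0;m[:,200:]=0
v,u=np.nonzero(m);print(((np.array([u.min(),u.max()+1])-140)*400/60),((np.array([v.min(),v.max()+1])-160)*400/60))"
```

```text
(0.557, -0.408, 0.075) [123. 197.]
(0.557, -0.389, 0.075) [167. 201.]
(0.515, -0.408, 0.075) [172. 145.]
(0.515, -0.389, 0.075) [215. 148.]
(0.536, -0.397, 0.066) [178. 191.]
(0.536, -0.414, 0.066) [138. 188.]
(0.536, -0.38, 0.066) [217. 195.]Traceback (most recent call last):
  File "<string>", line 8, in <module>
    v,u=np.nonzero(m);print(((np.array([u.min(),u.max()+1])-140)*400/60),((np.array([v.min(),v.max()+1])-160)*400/60))
                                        ~~~~~^^
    return umr_minimum(a, axis, None, out, keepdims, initial, where)
ValueError: zero-size array to reduction operation minimum which has no identity
```

The projection matches the picture (predicted cap 138–217, seen 142–220), so the tip is centred to about 2 mm. The canister still shows its label up. Pressing.

>>> arm_command --travel '[[0,0.002,-0.01],[0,0.002,-0.018],[0,0.002,-0.024],[0,0.002,-0.028],[0,0.002,-0.032],[0,0.002,-0.035],[0,0.002,-0.035]]' --delta_rot '[[0,0,0],[0,0,0],[0,0,0],[0,0,0],[0,0,0],[0,0,0],[0,0,0]]'

```text
time_s: 13.3
tcp_pos: [0.5356, -0.3974, 0.0756]
eef_rot: [-180.0, -0.0, -89.3]
contact_force: [-1.6, 1.8, 7.2]
gripper_width: 0.0004
gripper_force: 3.7
```

>>> arm_command --travel '[[0,0,-0.002],[0,0,-0.004],[0,0,-0.006],[0,0,-0.008],[0,0,-0.008],[0,0,-0.008]]' --delta_rot '[[0,0,0],[0,0,0],[0,0,0],[0,0,0],[0,0,0],[0,0,0]]'

```text
time_s: 14.05
tcp_pos: [0.5357, -0.3975, 0.0732]
eef_rot: [-180.0, -0.1, -89.3]
contact_force: [-5.0, 5.4, 17.8]
gripper_width: 0.0005
gripper_force: 8.6
```

The 17.8 N reading is well past the spring's 9 N, so the plunger is at its stop. Holding one row, then retracting.

>>> arm_command --travel '[[0,0,0],[0,0,0.02],[0,0,0.05],[0,0,0.12],[0,0,0.22],[0,0,0.3],[0,0,0.3],[0,0,0.3]]' --delta_rot '[[0,0,0],[0,0,0],[0,0,0],[0,0,0],[0,0,0],[0,0,0],[0,0,0],[0,0,0]]'

```text
time_s: 15.05
tcp_pos: [0.5352, -0.3971, 0.2207]
eef_rot: [180.0, 0.0, -89.3]
contact_force: [-0.7, -0.4, -0.4]
gripper_width: 0.0003
gripper_force: 0.0
```

```bash
python3 -c "
from h import *
s=r.get_state();print(s['tcp_pos'],s['contact_force']);a=cap('scene','s6')['img']
o=np.zeros((400,800,3),np.uint8);o[:,:400]=cv2.resize(a[160:220,140:200],(400,400),interpolation=2);o[:,400:]=cv2.resize(a[160:250,240:330],(400,400),interpolation=2)
cv2.imwrite('pics/c7.png',o[:,:,::-1])"
```

```text
[ 0.53515243 -0.39711148  0.22067747] [-0.71723757 -0.37135415 -0.44432332]
```

View pics/c7.png

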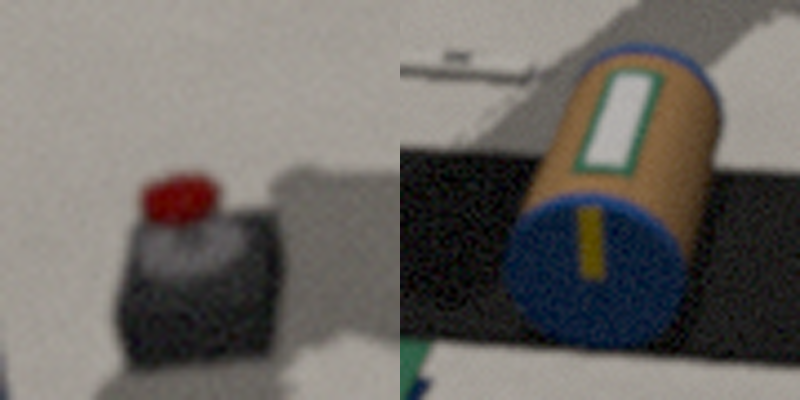

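The plunger is back up (cap at 142–220, 175–225 in the crop). The canister lies still with its label up and the stripe near vertical. Handing in.

```bash
python3 -c "
from h import *
print(close_job())"
```

```text
the job is handed in; nothing more can be done
None
```

I rolled the canister until its label faced up (within about 3° by camera), pressed the tally plunger to its stop and let it spring back, and handed the job in; it returned no verdict.

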